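Clamp the glued side board, then hover the door panel over the cabinet

ROBOT

A 7-joint arm with a two-finger parallel gripper is mounted at the origin on the work surface. World frame = base frame: x ahead of the robot, y to its left, z up, the work surface at z = 0. Lengths are in m, angles in rad, forces in N, time in s.
With the tool pointing down it reaches from about 0.425 to 0.875 m from the base axis. Payload 4.7 kg.
Tool frame: the origin (TCP) lies on the centre line of the jaws, within the pads' length; the fingertips stand ahead of it and the grasp point (between the pads) lies 2 mm behind it (nose_length is the z of the fingertips in the tool frame, in m); z points along the fingers, y is the line along which they close (so a half turn about z gives the same grasp; the last joint's range is limited). The gripper opens to 87 mm and grips with 3 to 60 N. Pads are 19 mm wide; open, the fingers measure 117 mm over their backs; the gripper's body (75 mm by 190 mm) begins 51 mm behind the grasp point.
Start: joints at [1.196, 0.321, -0.07, 1.45, 0.023, 1.371, -0.057], TCP at [0.246, -0.602, 0.24] pointing down, gripper open.
Joint ranges: [-2.86, 2.86], [-0.3, 2.09], [-1.38, 1.24], [0.06, 2.45], [-1.56, 4.7], [0.09, 2.05], [-2.69, 2.69]. Speed limits (rad/s): [2.57, 2.57, 3.14, 3.14, 3.14, 3.14, 3.14].

INTERFACE

Orientations are given as a rotation vector (axis times angle).
In Python, from bench import * gives the robot as it stands.
- The arm moves only by the tool send_rows, never from a script. Its arguments are lists of equal length, an entry for each row: "xyz": the shift along the tool's x, y, z in mm, a list of three; "dr": the turn, a rotation vector about the tool's x, y, z in rad, a list of three. A call has exactly 10 rows; each row is the pose to reach, as a shift and turn from the pose commanded when the call began, along the tool's axes at that moment; what a row does not reach only later rows make up. A row lasts 1/12 s, in which the tool goes at most 41.7 mm and 7.16 degrees, less where a joint would pass 70% of its speed; a pose out of reach is approached as far as the arm can. A call with a gripper value outside its range is refused whole. "jaw" is the finger opening in mm, from 0 to 87, set as the call begins (left out, the last holds). The fingers move at their own pace and stop on an object; "grip_force" is the grip in N (left out, the last holds). Time passes only in rows, so rows that repeat a pose let the fingers close, or fill a call up. It gives the time, the measured TCP pose, the force, the opening and the grip force at its end, in the units of the state.
- get_state(): the state, without advancing time (a new reading comes with each control period).
- get_image(name): name is "side" or "top" or "wrist"; returns the picture (400x640x3 uint8, red, green, blue); there is no depth.
- calibration(name): a dict with "vfov" (degrees; the focal length in pixels is half the picture's height over the tangent of half this angle, whatever the lens; pixels are square), "cx", "cy" (the principal point, pixels), "rvec" (rotation vector, rad) and "tvec" (3), from world to camera coordinates, as OpenCV has them; the wrist camera has in their place "hand_eye" (4x4, takes a point from camera to tool coordinates, whose origin is the TCP and whose axes are the flange's). Camera axes: x right, y down, z forward; pixel columns grow to the right and rows downward; lengths in m; the calibration is good to about 2 mm. A picture is of the moment at which its call begins: read the wrist's pose just before it. calibration takes no time and is no camera call.
- close_job(): hands the job in; it is judged then, once.
The state is a dict: "time": time; "joint_positions": joint angles; "qd": joint speeds; "joint_torque": joint torques, N m; "position": TCP position; "tool_rot": TCP orientation; "ft_force": force on the tool from outside, world axes, zero at the start; "torque": the same for the moment, N m; "grip_width": opening from 0.0 (shut) to 1.0 (fully open); "grip_force": force on a finger pad.
Only numpy, scipy, OpenCV 4.12 (cv2) and the standard library are available. Lean on these libraries where they do the work, as an engineer would, in place of code of your own. Each camera call takes 0.05 s, during which the arm holds its last target. There are 200 camera calls.

TASK

Take the orange and black spring clamp off its wooden stand and clip it upright over the middle of the free, projecting part of the little cabinet's side board, where a white facing has just been glued on, and let go of it. Then pick up the dark door panel by its bar pull, carry it over the timber offcut without disturbing the offcut, glue bottle or tin, and finish while still holding it level and still about one centimetre above the cabinet's mouth, centred and lined up with the opening as if about to be lowered in; the panel must never touch the cabinet.

Things in the scene. Friction and masses are not known exactly. Their poses are not given: they have to be found in the camera images.
- clip_pivot (a point): Pivot pin of the loose spring clamp (big black and orange clothes-peg, 80 g, 18 mm wide along x), parked on the stand's 12 mm thick lath, handles up, jaws down, pivot 18 mm above the lath's top. z points up to the handles; y is the way jaws and handles close; x runs along the board it is on. Jaws reach 14 to 38 mm below the pivot; they spring shut with 10 N when let go
- clip_grip (a point): Point between the clamp's handles, 38 mm above the pivot (axes as the pivot's): squeeze here along y, from above. Handles end 52 mm above the pivot; at rest they spread to 46 mm over their outsides here, 52 mm at the top. 10 N opens it; at the stop the outsides are parallel and 30 mm apart: squeeze it firmly and carry it so. Then the jaw gap is 18 mm at the root, 28 mm at the tips
- clip: The same spring clamp as a whole, its origin at the pivot, axes as the pivot's
- wing (a point): Middle of the top edge of the free, projecting part of the shell's side board: 12 mm thick (half wood, half white facing), top 60 mm above the bench, 90 mm long. x runs along the board (45 mm to its free end in -x, 45 mm to the box in +x), y across its thickness, z up
- shell: Small cabinet shell, fixed, lying on its back, mouth up: box 150 (x) by 110 (y) by 60 mm high, walls 12 mm; the side board at +y runs on 90 mm past the box in -x. Four brass bench dogs, 22 mm high, stand at its ends. Origin under the centre of the box, on the bench
- mouth (a point): Centre of the shell's open mouth, in the plane of its rim, 60 mm above the bench. The opening is 126 mm along x by 86 mm along y; z up
- pull (a point): Centre of the bar pull on the loose door panel (dark wood, 120 (x) by 80 (y) by 16 mm thick, about 160 g), lying flat, pull up. The pull is an aluminium bar 70 mm along x, 16 mm wide (y), 16 mm high, on two feet; this point is 44 mm above the panel's underside, over its middle. x is along the panel's long side, z up
- panel: The same door panel, origin at the centre of its underside, axes as the pull's
- lath: Wooden stand for the clamp, fixed: foot 120 (x) by 60 (y) by 12 mm, with an upright lath 12 mm thick along x on its middle, top 70 mm above the bench. Origin under the middle of the foot
- offcut: Bystander and obstacle: loose timber offcut between the panel and the shell, 280 (x) by 44 (y) by 80 mm high. Origin at the centre of its underside
- glue: Bystander: glue bottle, white with red cap and blue label, 60 mm diameter, 165 mm high. Origin at the centre of its underside
- tin: Bystander: metal tin with green label, 84 mm diameter, 85 mm high. Origin at the centre of its underside

How it is judged:
On the way, in this order (a step that is already met when the one before it is completed fails the run):
1. the spring clamp is clipped over the wing of the side board and let go (x of clip_pivot in the frame of wing between -0.03 and 0.03 m and y of clip_pivot in the frame of wing between -0.007 and 0.007 m and z of clip_pivot in the frame of wing between 0.005 and 0.03 m and angle between clip_pivot's own z axis and vertical below 0.25 rad and contact force between clip and shell above 1 N and contact force between clip and the fingers below 0.05 N), for 0.3 s.
2. the panel is then lifted clear of the bench in the gripper (height (world z) of pull above 0.1 m and contact force between panel and the fingers above 1 N), for 0.1 s.
At the end, for the whole second after the job is handed in: Clamp let go, gripping the wing upright (0.25 rad), pivot within 30 mm of its middle along, 7 mm across, 5-30 mm above its edge. Panel held still, touching neither shell nor clamp, underside 3-20 mm above the rim, within 6 mm of centre, aligned and level within 0.09 rad, slower than 0.02 m/s (all of step 1 and horizontal distance between pull and mouth below 0.006 m and z of pull in the frame of mouth between 0.047 and 0.064 m and angle between the x axis of pull and the x axis of mouth, either way round below 0.09 rad and angle between pull's own z axis and vertical below 0.09 rad and linear speed of panel below 0.02 m/s and contact force between panel and the fingers above 1 N and contact force between panel and shell below 0.05 N and contact force between panel and clip below 0.05 N); the arm keeps its last pose, push and grip.
It fails at once if the panel touches the cabinet shell (contact force between panel and shell above 0.3 N).
It fails at once if the timber offcut is disturbed (moved more than 15 mm) (distance of offcut from where it was at the start of the episode above 0.015 m).
It fails at once if the glue bottle is disturbed (moved more than 15 mm) (distance of glue from where it was at the start of the episode above 0.015 m).
It fails at once if the tin is disturbed (moved more than 15 mm) (distance of tin from where it was at the start of the episode above 0.015 m).
It also fails if it takes over 67 s, if anything falls off the work surface, if the arm or the gripper's body presses on something with over 40 N, if the wrist force passes 120 N, or if a joint passes its speed limit or range.

## Working session

There is one attempt and no reset: what is moved stays moved. The work goes in short steps, Python scripts to look and compute and a tool call to move; the robot and the scene stay as the last step left them, time stands still between calls to the robot, and variables do not carry over. Pictures are saved under pics/ and viewed, at most 14 in all, crops included, and the job is handed in when it is done.

Besides the shell and the picture viewer there is one more tool, called as name(argument=value, ...) on one line, values as JSON. send_rows: Moves the arm, as the interface text tells. Its arguments: {"type":"object","properties":{"xyz":{"type":"array"},"dr":{"type":"array"},"jaw":{"type":"number"},"grip_force":{"type":"number"}},"required":["xyz","dr"]}

```bash
mkdir -p pics; ls
python3 - <<'E'
from bench import *
import cv2,numpy as np
print(get_state())
for n in ("side","top","wrist"):
    cv2.imwrite(f"pics/{n}0.png",get_image(n)[:,:,::-1]); print(n,calibration(n))
a=[cv2.imread(f"pics/{n}0.png") for n in("top","side")]
E
```

```text
pics
{'time': 0.0, 'joint_positions': array([ 1.19608173,  0.32180214, -0.07007797,  1.45170565,  0.02258064,
        1.37082521, -0.05688526]), 'qd': array([ 0.00036616, -0.00132377, -0.00059357, -0.00065839, -0.00110698,
        0.00045917, -0.00217522]), 'joint_torque': array([-8.13379120e-04, -4.91292214e+01, -4.04678872e-01, -3.12529600e+01,
       -6.41090423e-02,  4.36675921e-02,  1.73954695e-04]), 'position': array([ 0.24615912, -0.60099575,  0.23845961]), 'tool_rot': array([-3.08053867e+00, -6.06596889e-01,  7.23182968e-04]), 'ft_force': array([-0.15523731, -0.80127762,  0.20808204]), 'torque': array([-0.01961407, -0.05851349, -0.03043805]), 'grip_force': 0.0, 'grip_width': 0.9974621444049845}
side {'vfov': 43.133612978383766, 'cx': 321.352355990322, 'cy': 201.91610099744088, 'rvec': array([ 2.42307928, -0.0233268 ,  0.03282894]), 'tvec': array([-0.60891686,  0.07069859,  1.19625313])}
top {'vfov': 43.184287424450716, 'cx': 304.52102299662107, 'cy': 197.96135880204798, 'rvec': array([ 2.17398717, -2.13676015,  0.18689387]), 'tvec': array([-0.0281843 ,  0.62626391,  1.41353388])}
wrist {'vfov': 65.21247679756152, 'cx': 323.9202166957527, 'cy': 200.2491412478757, 'hand_eye': array([[ 1.14222262e-03, -9.66949557e-01, -2.54965192e-01,
         7.01429607e-02],
       [ 9.99999088e-01,  1.28804096e-03, -4.04953511e-04,
        -4.43721695e-04],
       [ 7.19975228e-04, -2.54964497e-01,  9.66950147e-01,
        -1.44354129e-01],
       [ 0.00000000e+00,  0.00000000e+00,  0.00000000e+00,
         1.00000000e+00]])}
```

View pics/top0.png

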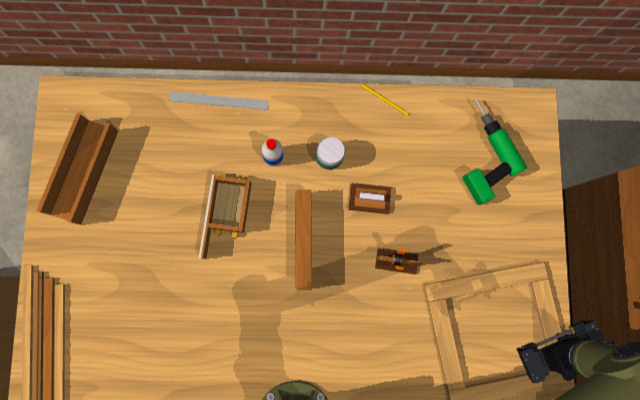

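View pics/side0.png

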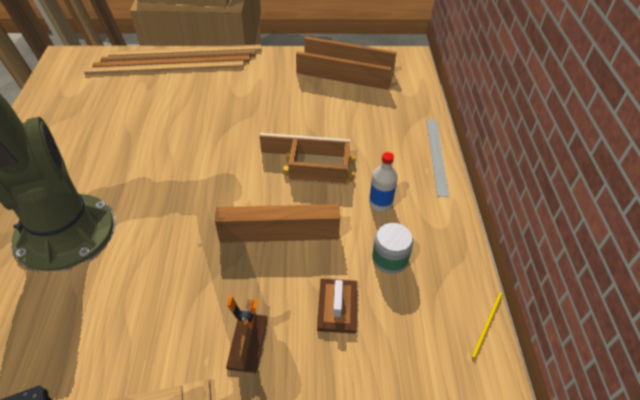

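The top view shows the robot base at the bottom with x up and y left. The clamp is at about (397,260), the panel and pull at (372,198), the offcut at (303,240), the shell box at (230,205) and its wing at (206,230). The bottle is at (271,150) and the tin at (330,153). The side view shows the same layout.

```bash
cat > h.py <<'E'
import cv2,numpy as np
from scipy.spatial.transform import Rotation as R
def cam(cal,T=None):
    f=200/np.tan(np.radians(cal["vfov"]/2))
    if "hand_eye" in cal:
        M=T@cal["hand_eye"]; return f,cal["cx"],cal["cy"],M[:3,:3],M[:3,3]
    Rc=R.from_rotvec(cal["rvec"]).as_matrix()
    return f,cal["cx"],cal["cy"],Rc.T,-Rc.T@cal["tvec"]
def toolT(s):
    T=np.eye(4);T[:3,:3]=R.from_rotvec(s["tool_rot"]).as_matrix();T[:3,3]=s["position"];return T
def onz(c,uv,z):
    uv=np.atleast_2d(uv).astype(float);f,cx,cy,Rm,o=c
    d=np.c_[(uv[:,0]-cx)/f,(uv[:,1]-cy)/f,np.ones(len(uv))]@Rm.T
    return o+d*((z-o[2])/d[:,2])[:,None]
def proj(c,P):
    f,cx,cy,Rm,o=c;q=(np.atleast_2d(P)-o)@Rm
    return np.c_[cx+f*q[:,0]/q[:,2],cy+f*q[:,1]/q[:,2]]
E
python3 - <<'E'
import cv2
a=cv2.imread("pics/top0.png")[130:300,190:455]
cv2.imwrite("pics/topc.png",cv2.resize(a,None,fx=3,fy=3,interpolation=cv2.INTER_CUBIC))
E
```

```text
(no output)
```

View pics/topc.png

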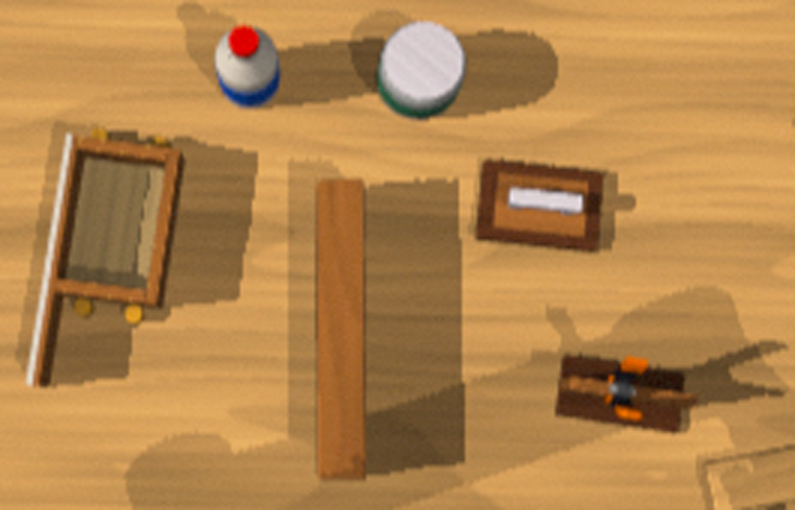

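```bash
cat > m.py <<'E'
from bench import *
from h import *
c=cam(calibration("top"))
g=lambda p,z:onz(c,np.array(p)/3+[190,130]-1/3,z)
def show(n,p,z):
    P=g(p,z);print(n,P.round(4).tolist());return P
ang=lambda d:np.degrees(np.arctan2(d[1],d[0])).round(1)
L=show("lath ends",[[562,383],[693,398]],.07);print(np.linalg.norm(L[1]-L[0]),ang(L[1]-L[0]),L.mean(0))
H=show("handles",[[635,365],[628,412]],.14);print(np.linalg.norm(H[1]-H[0]),H.mean(0),ang(H[1]-H[0]))
show("pivot",[622,388],.095)
P=show("pull",[[509,194],[582,204]],.052);print(ang(P[1]-P[0]),np.linalg.norm(P[1]-P[0]),P.mean(0))
Q=show("panelTop",[[482,160],[605,172],[599,251],[477,238]],.016);print(Q.mean(0),ang(Q[1]-Q[0]),np.linalg.norm(Q[1]-Q[0]))
B=show("box",[[66,134],[183,152],[158,306],[38,385]],.06);print(ang(B[0]-B[3]),np.linalg.norm(B[0]-B[3]),np.linalg.norm(B[2]-B[1]))
show("opening",[[80,155],[167,165],[150,292],[63,280]],.06)
show("wing end",[[27,384],[50,384]],.06)
show("offcut",[[317,180],[363,180],[365,478],[318,478]],.08)
show("glue cap",[243,41],.165);show("tin",[423,60],.085)
E
python3 m.py
```

```text
lath ends [[0.4587, -0.2227, 0.07], [0.4468, -0.3457, 0.07]]
0.12354971412075023 -95.6 [ 0.45275559 -0.28422335  0.07      ]
handles [[0.4734, -0.2764, 0.14], [0.4317, -0.2696, 0.14]]
0.04218303249869978 [ 0.45253772 -0.27299018  0.14      ] 170.7
pivot [[0.4542, -0.2739, 0.095]]
pull [[0.6395, -0.1756, 0.052], [0.6312, -0.2461, 0.052]]
-96.8 0.07106686559732159 [ 0.63534493 -0.21085356  0.052     ]
panelTop [[0.6789, -0.1536, 0.016], [0.6692, -0.2759, 0.016], [0.5902, -0.2691, 0.016], [0.6009, -0.1488, 0.016]]
[ 0.63479429 -0.21184221  0.016     ] -94.5 0.1226744446504828
box [[0.6881, 0.2505, 0.06], [0.6729, 0.1384, 0.06], [0.525, 0.1573, 0.06], [0.4493, 0.2664, 0.06]]
-3.8 0.23937367590506922 0.14908620417602989
opening [[0.668, 0.2364, 0.06], [0.66, 0.1532, 0.06], [0.5381, 0.1652, 0.06], [0.548, 0.2474, 0.06]]
wing end [[0.45, 0.2767, 0.06], [0.4504, 0.2553, 0.06]]
offcut [[0.6449, 0.0098, 0.08], [0.6458, -0.0336, 0.08], [0.3689, -0.0392, 0.08], [0.3683, 0.0039, 0.08]]
glue cap [[0.7559, 0.0789, 0.165]]
tin [[0.7619, -0.0891, 0.085]]
```

```bash
cat >> h.py <<'E'
def rel(s,xyz,yaw):
    """shift (mm) and turn (rad) in tool axes to point down at xyz with tool y at yaw (deg, mod 180)"""
    T=toolT(s);best=None
    for k in(0,180):
        a=np.radians(yaw+k);y=np.array([np.cos(a),np.sin(a),0]);z=np.array([0,0,-1.]);x=np.cross(y,z)
        r=R.from_matrix(T[:3,:3].T@np.c_[x,y,z]).as_rotvec()
        if best is None or np.linalg.norm(r)<np.linalg.norm(best):best=r
    y=T[:3,1]
    print("pos",T[:3,3].round(4),"yaw",np.degrees(np.arctan2(y[1],y[0])).round(2),"q7",s["joint_positions"][6].round(2),
      "F",s["ft_force"].round(1),"grip",s["grip_width"].round(3),s["grip_force"],"t",s["time"])
    print("xyz",(1000*T[:3,:3].T@(np.array(xyz)-T[:3,3])).round(1),"dr",best.round(3))
E
python3 -c "
from bench import *
from h import *
rel(get_state(),[.4535,-.274,.26],-6)"
```

```text
Traceback (most recent call last):
  File "h.py", line 27, in rel
    "F",s["ft_force"].round(1),"grip",s["grip_width"].round(3),s["grip_force"],"t",s["time"])
                                      ^^^^^^^^^^^^^^^^^^^^^
AttributeError: 'float' object has no attribute 'round'
```

```bash
sed -i 's/s\["grip_width"\].round(3)/round(s["grip_width"],3)/' h.py
python3 -c "
from bench import *
from h import *
rel(get_state(),[.4535,-.274,.26],-6)"
```

```text
pos [ 0.2462 -0.6012  0.2387] yaw -67.72 q7 -0.06 F [-0.7 -0.4  0.5] grip 1.001 0.0 t 0.15
xyz [ 315.8 -224.2  -21. ] dr [-1.000e-03 -1.000e-03 -1.077e+00]
```

send_rows(xyz=[[20, -14, -5], [55, -40, -10], [95, -68, -21], [138, -98, -21], [182, -128, -21], [225, -160, -21], [265, -188, -21], [295, -210, -21], [312, -222, -21], [316, -224, -21]], dr=[[0, 0, -0.08], [0, 0, -0.19], [0, 0, -0.31], [0, 0, -0.43], [0, 0, -0.55], [0, 0, -0.67], [0, 0, -0.79], [0, 0, -0.91], [0, 0, -1.02], [0, 0, -1.077]], jaw=87)

```text
time: 0.98
position: [0.4555, -0.2704, 0.2607]
tool_rot: [-2.326, -2.112, -0.001]
ft_force: [1.0, 0.1, 0.1]
grip_width: 1.0
grip_force: 0.0
```

```bash
python3 -c "
from bench import *
from h import *
s=get_state();rel(s,[.4535,-.274,.26],-6)
np.save('w1.npy',toolT(s));cv2.imwrite('pics/w1.png',get_image('wrist')[:,:,::-1])
c=cam(calibration('wrist'),toolT(s));print(proj(c,[[.4535,-.274,.14],[.4535,-.274,.088],[.4587,-.2227,.07],[.4468,-.3457,.07]]))"
```

```text
pos [ 0.4555 -0.2704  0.2607] yaw -5.53 q7 0.36 F [1.  0.1 0.1] grip 1.0 0.0 t 0.9833
xyz [-3.8 -1.6  0.7] dr [ 0.    -0.001  0.008]
[[321.54906748 205.0287367 ]
 [321.89267313 191.60780163]
 [322.18720254 140.10094846]
 [322.22337378 248.81120859]]
```

View pics/w1.png

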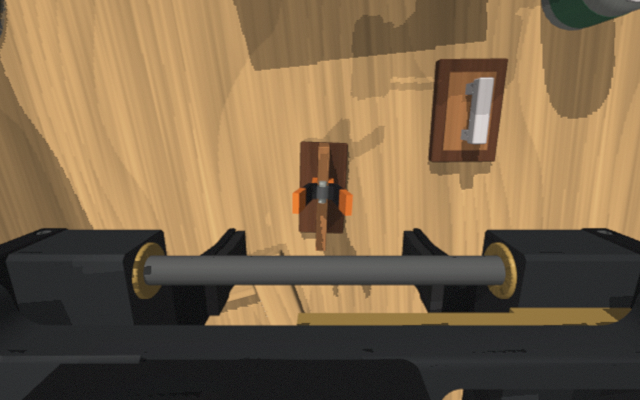

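The clamp pivot is at (322,188) and its handles are at (298,202) and (347,202), within about 1 px of the prediction. The lath runs down the picture as predicted. I'll descend to the grip point at z 0.126, which puts the TCP at 0.124.

send_rows(xyz=[[-3, -1, 10], [-3, -1, 27], [-3, -1, 45], [-3, -1, 63], [-3, -1, 81], [-3, -1, 99], [-3, -1, 115], [-3, -1, 128], [-3, -1, 135], [-3, -1, 137]], dr=[[0, 0, 0], [0, 0, 0], [0, 0, 0], [0, 0, 0], [0, 0, 0], [0, 0, 0], [0, 0, 0], [0, 0, 0], [0, 0, 0], [0, 0, 0]])

```text
time: 1.87
position: [0.4508, -0.2778, 0.1216]
tool_rot: [-2.335, -2.098, 0.002]
ft_force: [0.1, 1.0, -0.9]
grip_width: 1.001
grip_force: 0.0
```

send_rows(xyz=[[0, 0, 0], [0, 0, 0], [0, 0, 0], [0, 0, 0], [0, 0, 0], [0, 0, 0], [0, 0, 0], [0, 0, 0], [0, 0, 0], [0, 0, 0]], dr=[[0, 0, 0], [0, 0, 0], [0, 0, 0], [0, 0, 0], [0, 0, 0], [0, 0, 0], [0, 0, 0], [0, 0, 0], [0, 0, 0], [0, 0, 0]], jaw=10, grip_force=35)

```text
time: 2.7
position: [0.4524, -0.2772, 0.1234]
tool_rot: [-2.335, -2.102, 0.0]
ft_force: [0.7, -0.5, -0.7]
grip_width: 0.337
grip_force: 34.7
```

```bash
python3 -c "
from bench import *
from h import *
s=get_state();rel(s,[.4535,-.274,.124],-6)
cv2.imwrite('pics/s1.png',cv2.resize(get_image('side')[220:380,150:370,::-1],None,fx=3,fy=3,interpolation=cv2.INTER_CUBIC))
rel(s,[.495,.259,.26],84)"
```

```text
pos [ 0.4524 -0.2772  0.1234] yaw -6.01 q7 0.33 F [ 0.7 -0.5 -0.7] grip 0.337 34.71524032764137 t 2.7
xyz [ 3.3  0.7 -0.6] dr [-0. -0. -0.]
pos [ 0.4524 -0.2772  0.1234] yaw -6.01 q7 0.33 F [ 0.7 -0.5 -0.7] grip 0.337 34.71524032764137 t 2.7
xyz [ 537.8  -13.8 -136.6] dr [-0.     0.     1.571]
```

View pics/s1.png

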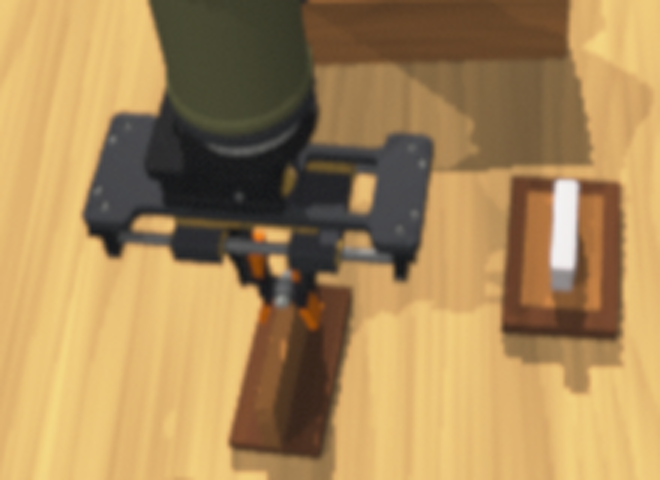

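The clamp is squeezed to its stop at about 29 mm, with the jaws open on the lath. I'll lift it and carry it across.

send_rows(xyz=[[0, 0, -6], [0, 0, -18], [0, 0, -33], [0, 0, -50], [0, 0, -68], [5, 0, -86], [20, 0, -102], [42, 0, -115], [70, 0, -122], [100, 0, -125]], dr=[[0, 0, 0], [0, 0, 0], [0, 0, 0], [0, 0, 0], [0, 0, 0], [0, 0, -0.02], [0, 0, -0.07], [0, 0, -0.14], [0, 0, -0.22], [0, 0, -0.3]])

```text
time: 3.58
position: [0.4638, -0.1778, 0.2514]
tool_rot: [1.99, 2.426, 0.001]
ft_force: [0.6, 0.1, 0.1]
grip_width: 0.334
grip_force: 35.0
```

```bash
python3 -c "
from bench import *
from h import *
s=get_state();rel(s,[.495,.259,.25],84)"
```

```text
pos [ 0.4638 -0.1778  0.2514] yaw 11.29 q7 0.51 F [0.6 0.1 0.1] grip 0.334 34.99835348222405 t 3.5833
xyz [422.2 116.1   0.6] dr [ 1.000e-03  4.000e-03 -1.269e+00]
```

send_rows(xyz=[[38, 10, 0], [74, 20, 0], [110, 30, 0], [146, 40, 0], [182, 50, 0], [218, 60, 0], [254, 70, 0], [290, 80, 0], [324, 89, 0], [354, 97, 0]], dr=[[0, 0, -0.12], [0, 0, -0.23], [0, 0, -0.34], [0, 0, -0.45], [0, 0, -0.56], [0, 0, -0.67], [0, 0, -0.78], [0, 0, -0.89], [0, 0, -1.0], [0, 0, -1.1]])

```text
time: 4.42
position: [0.4894, 0.191, 0.2502]
tool_rot: [0.421, 3.111, 0.001]
ft_force: [-0.5, 0.5, -1.2]
grip_width: 0.336
grip_force: 35.0
```

```bash
python3 -c "
from bench import *
from h import *
s=get_state();rel(s,[.495,.259,.21],84)"
```

```text
pos [0.4894 0.191  0.2502] yaw 74.58 q7 0.81 F [-0.5  0.5 -1.2] grip 0.336 34.99631904065609 t 4.4167
xyz [12.8 67.  40.2] dr [ 0.001  0.002 -0.164]
```

send_rows(xyz=[[3, 14, 8], [5, 27, 16], [7, 38, 23], [9, 48, 29], [11, 56, 34], [12, 62, 38], [13, 66, 40], [13, 67, 40], [13, 67, 40], [13, 67, 40]], dr=[[0, 0, -0.05], [0, 0, -0.09], [0, 0, -0.12], [0, 0, -0.145], [0, 0, -0.16], [0, 0, -0.164], [0, 0, -0.164], [0, 0, -0.164], [0, 0, -0.164], [0, 0, -0.164]])

```text
time: 5.25
position: [0.4957, 0.2557, 0.2088]
tool_rot: [0.177, 3.136, -0.001]
ft_force: [0.3, 0.4, -1.6]
grip_width: 0.336
grip_force: 35.0
```

```bash
python3 -c "
from bench import *
from h import *
s=get_state();rel(s,[.495,.259,.21],84)
np.save('w2.npy',toolT(s));cv2.imwrite('pics/w2.png',get_image('wrist')[:,:,::-1])
c=cam(calibration('wrist'),toolT(s));print(proj(c,[[.495,.259,.06],[.45,.266,.06],[.688,.250,.06]]).round())"
```

```text
pos [0.4957 0.2557 0.2088] yaw 83.54 q7 0.77 F [ 0.3  0.4 -1.6] grip 0.336 34.99951747711748 t 5.25
xyz [ 1.   3.2 -1.2] dr [-0.     0.    -0.008]
[[326. 191.]
 [328. 143.]
 [337. 359.]]
```

View pics/w2.png

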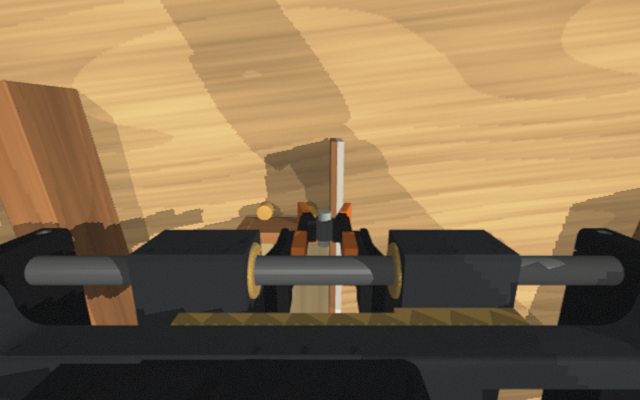

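The board's free end is at about v=141, with edges at u≈330 and 344. The clamp hangs at (324,225), so the clamp is about 10 px left of the board. I'll measure the board edges by colour.

```bash
python3 -c "
from bench import *
from h import *
T=np.load('w2.npy');c=cam(calibration('wrist'),T);I=cv2.imread('pics/w2.png')
for v in (146,155,165,175,185,195,202):
    print(v,I[v,326:350].astype(int).sum(1).tolist())
for v in (136,138,140,142): print(v,I[v,332:344].astype(int).sum(1).tolist())
"
```

```text
146 [292, 291, 289, 253, 218, 289, 337, 338, 338, 331, 347, 477, 581, 604, 602, 610, 606, 564, 489, 448, 446, 447, 446, 447]
155 [274, 275, 270, 243, 242, 301, 333, 337, 330, 328, 347, 524, 606, 604, 606, 604, 601, 563, 481, 440, 440, 442, 447, 444]
165 [265, 268, 258, 236, 237, 300, 338, 331, 331, 334, 363, 525, 606, 607, 606, 605, 598, 531, 431, 406, 404, 404, 402, 406]
175 [263, 265, 259, 219, 226, 299, 334, 331, 334, 328, 382, 534, 607, 607, 603, 602, 602, 513, 423, 423, 418, 423, 428, 428]
185 [287, 292, 290, 241, 258, 315, 335, 331, 331, 339, 424, 549, 606, 602, 604, 600, 585, 524, 474, 473, 474, 476, 478, 478]
195 [300, 301, 298, 251, 259, 312, 332, 326, 326, 338, 426, 551, 600, 605, 599, 604, 584, 517, 468, 468, 466, 467, 468, 465]
202 [284, 283, 288, 234, 255, 312, 329, 328, 325, 337, 438, 555, 602, 602, 600, 603, 563, 476, 416, 382, 370, 394, 409, 406]
136 [483, 489, 481, 483, 485, 484, 485, 485, 486, 487, 481, 483]
138 [233, 259, 272, 302, 367, 385, 392, 392, 406, 440, 469, 477]
140 [220, 210, 211, 220, 266, 334, 367, 370, 367, 371, 398, 449]
142 [334, 338, 334, 330, 346, 473, 581, 606, 606, 605, 602, 579]
```

```bash
python3 -c "
from bench import *
from h import *
T=np.load('w2.npy');c=cam(calibration('wrist'),T)
P=onz(c,[[337,141.5],[336.6,165],[336,202]],.06);print(P)
d=P[0]-P[2];print(np.degrees(np.arctan2(-d[1],-d[0])))
d2=onz(c,[[330.7,165],[343.3,165]],.06);print(d2)
# clamp pivot at wrist: expected below TCP (z_grasp=-2mm, 38 below) and pixel
for dx in(0,3): print(proj(c,(T@np.array([dx/1e3,0,.036,1]))[:3]))
tc=cam(calibration('top')); print(onz(tc,np.array([[27,384],[50,384],[70,134]])/3+[189.67,129.67],.06), proj(tc,P)*3-np.array([569,389]))
w=P[0]+.045*np.array([np.cos(np.radians(-6.3)),np.sin(np.radians(-6.3)),0]);print('wing',w)
"
```

```text
[[0.44945071 0.27400374 0.06      ]
 [0.47110397 0.27143454 0.06      ]
 [0.50694665 0.26721088 0.06      ]]
-6.737982073909056
[[0.47048536 0.26591362 0.06      ]
 [0.47180646 0.27770417 0.06      ]]
[[322.47140035 234.33971234]]
[[322.47119617 229.73529402]]
[[0.45003878 0.27667448 0.06      ]
 [0.45038371 0.25531709 0.06      ]
 [0.68819989 0.24671423 0.06      ]] [[ 29.85592176 384.69083323]
 [ 33.68293758 361.43203544]
 [ 39.94801643 323.16592076]]
wing [0.49417895 0.2690657  0.06      ]
```

The wing middle is at (0.494, 0.268) with yaw −6.4°, and the measured thickness of 11.8 mm agrees with the given 12 mm. I'll correct sideways and part way down, then check from the side view.

```bash
python3 -c "
from bench import *
from h import *
s=get_state();rel(s,[.497,.268,.15],83.6)"
```

```text
pos [0.4957 0.2557 0.2088] yaw 83.54 q7 0.77 F [-1.  -1.2 -0.4] grip 0.335 34.99957331456244 t 5.3
xyz [ 0.1 12.4 58.8] dr [-0.     0.001 -0.001]
```

send_rows(xyz=[[0, 3, 3], [0, 6, 8], [0, 9, 16], [0, 11, 25], [0, 12, 34], [0, 12, 43], [0, 12, 51], [0, 12, 57], [0, 12, 59], [0, 12, 59]], dr=[[0, 0, 0], [0, 0, 0], [0, 0, 0], [0, 0, 0], [0, 0, 0], [0, 0, 0], [0, 0, 0], [0, 0, 0], [0, 0, 0], [0, 0, 0]])

```text
time: 6.13
position: [0.4964, 0.2678, 0.1488]
tool_rot: [-0.175, -3.136, 0.001]
ft_force: [0.3, 0.4, -0.3]
grip_width: 0.335
grip_force: 35.0
```

```bash
python3 -c "
from bench import *
from h import *
s=get_state();rel(s,[.497,.268,.115],83.6)
a=get_image('side')[70:210,200:370,::-1];b=get_image('wrist')[100:300,220:440,::-1]
a=cv2.resize(a,(486,400),interpolation=2);b=cv2.resize(b,(314*1,286),interpolation=2)
b=cv2.copyMakeBorder(b,0,114,0,0,0);cv2.imwrite('pics/c3.png',np.hstack([a,b]))
c=cam(calibration('wrist'),toolT(s));print(proj(c,[[.450,.273,.06],[.494,.268,.06]]))"
```

```text
pos [0.4964 0.2678 0.1488] yaw 83.59 q7 0.7 F [ 0.3  0.4 -0.3] grip 0.335 34.99953109771013 t 6.1333
xyz [-0.6  0.2 33.8] dr [-0.001 -0.001 -0.   ]
[[322.7366158  149.47356134]
 [322.65069583 207.05117799]]
```

View pics/c3.png

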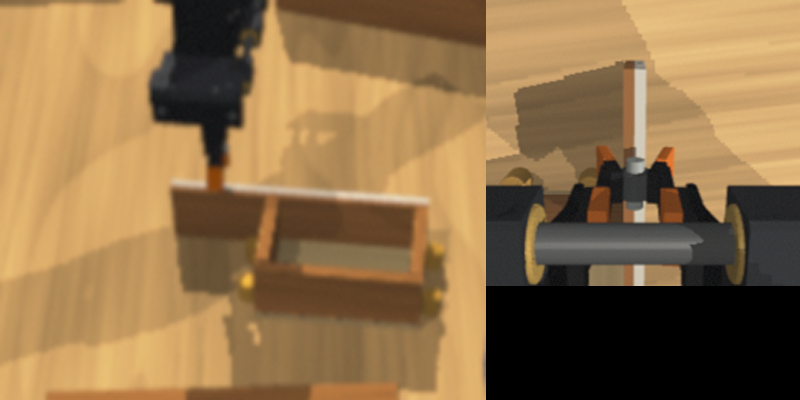

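The board's top edge is centred between the clamp's jaws at composite u≈635, and the side view shows the clamp over the middle of the wing. I'll lower it and release.

send_rows(xyz=[[0, 0, 3], [0, 0, 8], [0, 0, 14], [0, 0, 20], [0, 0, 26], [0, 0, 31], [0, 0, 33], [0, 0, 34], [0, 0, 34], [0, 0, 34]], dr=[[0, 0, 0], [0, 0, 0], [0, 0, 0], [0, 0, 0], [0, 0, 0], [0, 0, 0], [0, 0, 0], [0, 0, 0], [0, 0, 0], [0, 0, 0]])

```text
time: 7.07
position: [0.4968, 0.2683, 0.1157]
tool_rot: [0.175, 3.136, 0.0]
ft_force: [0.6, 0.2, -0.5]
grip_width: 0.334
grip_force: 35.0
```

send_rows(xyz=[[0, 0, 0], [0, 0, 0], [0, 0, 0], [0, 0, 0], [0, 0, 0], [0, 0, 0], [0, 0, 0], [0, 0, 0], [0, 0, 0], [0, 0, 0]], dr=[[0, 0, 0], [0, 0, 0], [0, 0, 0], [0, 0, 0], [0, 0, 0], [0, 0, 0], [0, 0, 0], [0, 0, 0], [0, 0, 0], [0, 0, 0]], jaw=75)

```text
time: 7.9
position: [0.4967, 0.2682, 0.1156]
tool_rot: [0.175, 3.137, 0.0]
ft_force: [0.7, -0.2, 0.3]
grip_width: 0.857
grip_force: 0.0
```

send_rows(xyz=[[0, 0, 0], [0, 0, 0], [0, 0, -4], [0, 0, -14], [0, 0, -28], [0, 0, -46], [0, 0, -66], [0, 0, -86], [0, 0, -102], [0, 0, -110]], dr=[[0, 0, 0], [0, 0, 0], [0, 0, 0], [0, 0, 0], [0, 0, 0], [0, 0, 0], [0, 0, 0], [0, 0, 0], [0, 0, 0], [0, 0, 0]])

```text
time: 8.73
position: [0.4977, 0.2692, 0.2294]
tool_rot: [0.175, 3.132, 0.003]
ft_force: [0.8, 0.3, -0.1]
grip_width: 0.862
grip_force: 0.0
```

```bash
python3 -c "
from bench import *
from h import *
s=get_state();rel(s,[.635,-.211,.22],-6)
np.save('w4.npy',toolT(s));a=get_image('side')[70:210,200:370,::-1];w=get_image('wrist')[:,:,::-1];cv2.imwrite('pics/w4.png',w)
a=cv2.resize(a,(364,300),interpolation=2);b=cv2.resize(w[80:320,160:480],(400,300),interpolation=2)
cv2.imwrite('pics/c4.png',np.hstack([a,b]))"
```

```text
pos [0.4977 0.2692 0.2294] yaw 83.61 q7 0.75 F [ 0.8  0.3 -0.1] grip 0.862 0.0 t 8.7333
xyz [-189.9 -462.     9.2] dr [0.005 0.002 1.564]
```

View pics/c4.png

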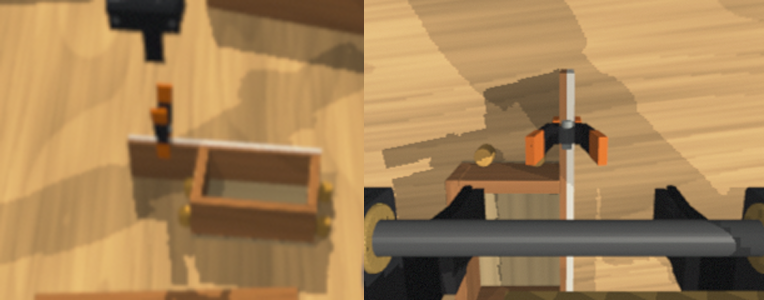

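The clamp stands upright on the wing at its middle, let go. Before leaving I'll view the mouth with the wrist camera placed over it.

```bash
python3 -c "
from bench import *
from h import *
s=get_state();rel(s,[.69,.206,.30],83.6)"
```

```text
pos [0.4976 0.2689 0.228 ] yaw 83.6 q7 0.75 F [-0.2  0.4 -0.4] grip 0.862 0.0 t 8.8333
xyz [-198.5  -41.   -71.4] dr [ 0.002  0.004 -0.   ]
```

send_rows(xyz=[[-10, -2, -10], [-35, -7, -28], [-65, -13, -45], [-97, -20, -60], [-129, -27, -70], [-160, -33, -71], [-184, -38, -71], [-197, -41, -71], [-198, -41, -71], [-198, -41, -71]], dr=[[0, 0, 0], [0, 0, 0], [0, 0, 0], [0, 0, 0], [0, 0, 0], [0, 0, 0], [0, 0, 0], [0, 0, 0], [0, 0, 0], [0, 0, 0]], jaw=60)

```text
time: 9.67
position: [0.6887, 0.2051, 0.2947]
tool_rot: [-0.176, -3.134, 0.0]
ft_force: [-1.0, 0.5, 0.2]
grip_width: 0.692
grip_force: 0.0
```

```bash
python3 -c "
from bench import *
from h import *
s=get_state();rel(s,[.635,-.211,.22],-6)
np.save('w5.npy',toolT(s));w=get_image('wrist')[:,:,::-1];cv2.imwrite('pics/w5.png',w)
cv2.imwrite('pics/c5.png',cv2.resize(w[40:260,180:460],None,fx=2.7,fy=2.7,interpolation=2))
c=cam(calibration('wrist'),toolT(s));print(proj(c,[[.494,.268,.06],[.6077,.2057,.06],[.45,.274,.06]]))"
```

```text
pos [0.6887 0.2051 0.2947] yaw 83.57 q7 0.9 F [-1.   0.5  0.2] grip 0.692 0.0 t 9.6667
xyz [   6.5 -419.5   74.8] dr [-0.003 -0.002  1.563]
[[361.30297987  -8.71472809]
 [315.84362509 108.30924853]
 [363.65195825 -57.60949152]]
```

View pics/c5.png

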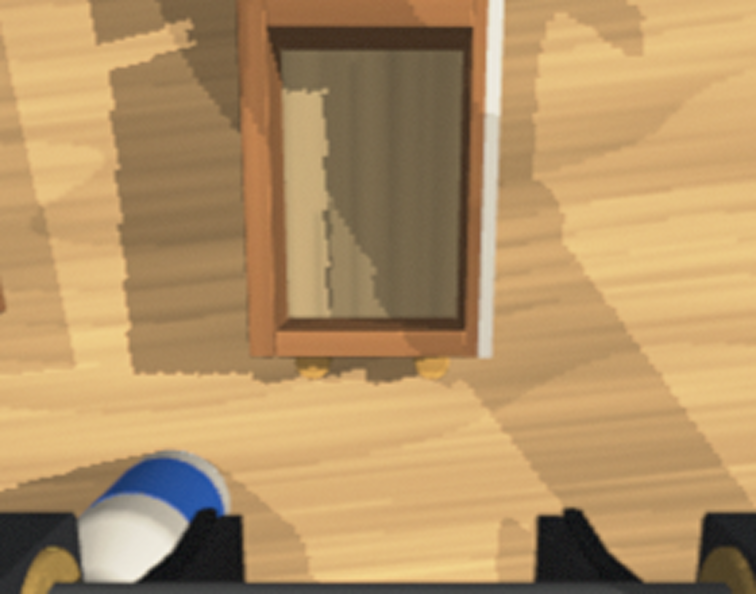

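The rim of the opening in the crop is at about (270,27), (474,27), (465,331) and (277,331). The far outer edge is at v≈357, from u=250 to 492. The sizes are consistent.

```bash
python3 -c "
from bench import *
from h import *
c=cam(calibration('wrist'),np.load('w5.npy'))
g=lambda p:onz(c,np.array(p)/2.7+[180-.3,40-.3],.06)
P=g([[270,27],[474,27],[465,331],[277,331]]);print(P.round(4));print('mouth',P.mean(0))
for i in range(4):print(np.linalg.norm(P[i]-P[i-1]).round(4))
d=P[2]+P[3]-P[0]-P[1];print(np.degrees(np.arctan2(d[1],d[0])))
Q=g([[250,357],[492,357]]);print('outer far',Q,np.linalg.norm(Q[0]-Q[1]))
u=(Q[0]-Q[1])/np.linalg.norm(Q[0]-Q[1]);print('centre from far edge',Q.mean(0)[:2]-.075*np.array([-u[1],u[0]]))
"
```

```text
[[0.541  0.1731 0.06  ]
 [0.5503 0.2567 0.06  ]
 [0.6751 0.2419 0.06  ]
 [0.6657 0.1578 0.06  ]]
mouth [0.60803877 0.20735174 0.06      ]
0.1256
0.0841
0.1256
0.0846
-6.869227065670713
outer far [[0.67603424 0.14393076 0.06      ]
 [0.6882132  0.25300449 0.06      ]] 0.10975156499777998
centre from far edge [0.60758692 0.20679026]
```

The mouth is at (0.6078, 0.2068) with yaw −6.6°, confirmed by both the opening and the outer edge. Now to the panel.

send_rows(xyz=[[0, -20, 0], [1, -55, 0], [2, -92, 0], [2, -130, 0], [3, -168, 0], [4, -206, 0], [4, -244, 0], [5, -282, 5], [5, -318, 12], [6, -350, 20]], dr=[[0, 0, 0.08], [0, 0, 0.19], [0, 0, 0.31], [0, 0, 0.43], [0, 0, 0.55], [0, 0, 0.67], [0, 0, 0.79], [0, 0, 0.91], [0, 0, 1.03], [0, 0, 1.15]])

```text
time: 10.55
position: [0.6426, -0.1432, 0.2772]
tool_rot: [1.86, 2.53, -0.001]
ft_force: [0.9, -0.9, -0.9]
grip_width: 0.691
grip_force: 0.0
```

```bash
python3 -c "
from bench import *
from h import *
s=get_state();rel(s,[.635,-.211,.16],-6.2)"
```

```text
pos [ 0.6426 -0.1432  0.2772] yaw 17.37 q7 0.34 F [ 0.9 -0.9 -0.9] grip 0.691 0.0 t 10.55
xyz [-62.3 -27.6 117.3] dr [0.001 0.001 0.411]
```

send_rows(xyz=[[-16, -7, 8], [-30, -13, 20], [-42, -19, 35], [-52, -24, 51], [-59, -27, 68], [-62, -28, 85], [-62, -28, 100], [-62, -28, 112], [-62, -28, 117], [-62, -28, 117]], dr=[[0, 0, 0.1], [0, 0, 0.2], [0, 0, 0.29], [0, 0, 0.36], [0, 0, 0.4], [0, 0, 0.411], [0, 0, 0.411], [0, 0, 0.411], [0, 0, 0.411], [0, 0, 0.411]])

```text
time: 11.38
position: [0.6351, -0.2081, 0.1584]
tool_rot: [-2.329, -2.106, 0.002]
ft_force: [-0.4, 0.1, 1.3]
grip_width: 0.69
grip_force: 0.0
```

```bash
python3 -c "
from bench import *
from h import *
s=get_state();rel(s,[.635,-.211,.044],-6.2)
np.save('w6.npy',toolT(s));w=get_image('wrist')[:,:,::-1];cv2.imwrite('pics/w6.png',w)
c=cam(calibration('wrist'),toolT(s));print(proj(c,[[.635,-.211,.052],[.639,-.176,.052],[.631,-.246,.052]]))"
```

```text
pos [ 0.6351 -0.2081  0.1584] yaw -5.76 q7 0.03 F [-0.4  0.1  1.3] grip 0.69 0.0 t 11.3833
xyz [ -3.    0.5 114.4] dr [-0.002 -0.001  0.008]
[[324.03948228 208.60839306]
 [324.67206926 166.66583794]
 [323.44878551 247.77349223]]
```

View pics/w6.png

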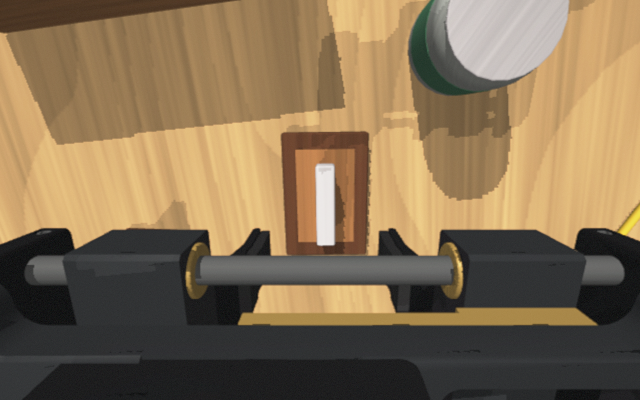

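The pull is at u≈325 from v=165 to v=246, within 2 px of the prediction. I'll descend and grip it.

send_rows(xyz=[[-1, 1, 6], [-2, 1, 18], [-2, 1, 34], [-2, 1, 51], [-2, 1, 68], [-2, 1, 84], [-2, 1, 97], [-2, 1, 107], [-2, 1, 112], [-2, 1, 114]], dr=[[0, 0, -0.01], [0, 0, -0.02], [0, 0, -0.02], [0, 0, -0.02], [0, 0, -0.02], [0, 0, -0.02], [0, 0, -0.02], [0, 0, -0.02], [0, 0, -0.02], [0, 0, -0.02]])

```text
time: 12.27
position: [0.6365, -0.2114, 0.0445]
tool_rot: [-2.31, -2.128, 0.001]
ft_force: [0.1, 0.3, 0.7]
grip_width: 0.691
grip_force: 0.0
```

send_rows(xyz=[[0, 0, 0], [0, 0, 0], [0, 0, 0], [0, 0, 0], [0, 0, 0], [0, 0, 0], [0, 0, 0], [0, 0, 0], [0, 0, 0], [0, 0, 0]], dr=[[0, 0, 0], [0, 0, 0], [0, 0, 0], [0, 0, 0], [0, 0, 0], [0, 0, 0], [0, 0, 0], [0, 0, 0], [0, 0, 0], [0, 0, 0]], jaw=0, grip_force=35)

```text
time: 13.1
position: [0.6366, -0.2116, 0.0457]
tool_rot: [-2.311, -2.128, 0.001]
ft_force: [-1.7, 0.3, 2.1]
grip_width: 0.186
grip_force: 35.0
```

```bash
python3 -c "
from bench import *
from h import *
s=get_state();rel(s,[.608,.2065,.23],83.4)"
```

```text
pos [ 0.6366 -0.2116  0.0457] yaw -4.7 q7 0.02 F [-1.7  0.3  2.1] grip 0.186 34.99620848335326 t 13.1
xyz [ 414.3  -62.9 -184.4] dr [-1.000e-03 -0.000e+00 -1.538e+00]
```

send_rows(xyz=[[0, 0, -4], [0, 0, -13], [0, 0, -26], [0, 0, -43], [0, 0, -62], [0, 0, -84], [0, 0, -108], [0, 0, -132], [0, 0, -153], [0, 0, -165]], dr=[[0, 0, 0], [0, 0, 0], [0, 0, 0], [0, 0, 0], [0, 0, 0], [0, 0, 0], [0, 0, 0], [0, 0, 0], [0, 0, 0], [0, 0, 0]])

```text
time: 13.93
position: [0.6383, -0.2115, 0.2152]
tool_rot: [2.307, 2.125, 0.004]
ft_force: [0.3, -1.0, -0.7]
grip_width: 0.179
grip_force: 35.0
```

```bash
python3 -c "
from bench import *
from h import *
s=get_state();rel(s,[.608,.2065,.21],83.4)
np.save('w7.npy',toolT(s));w=get_image('wrist')[:,:,::-1];cv2.imwrite('pics/w7.png',w)
c=cam(calibration('wrist'),toolT(s))
T=toolT(s)
f=lambda x,y,z:proj(c,(T@np.array([x,y,z,1]))[:3]).round(1)
print([f(x,0,-.006) for x in(.035,.037)],'panel far corners',f(.06,-.04,.03),f(.06,.04,.03))
cv2.imwrite('pics/c7.png',cv2.resize(w[100:320,200:460],None,fx=2.7,fy=2.7,interpolation=2))"
```

```text
pos [ 0.6383 -0.2115  0.2152] yaw -4.69 q7 0.07 F [ 0.3 -1.  -0.7] grip 0.179 34.99649679288268 t 13.9333
xyz [414.2 -64.4   4.3] dr [ 0.003  0.005 -1.537]
[array([[323.2, 197.7]]), array([[323.2, 193.5]])] panel far corners [[250.3 137.2]] [[396.4 137.4]]
```

View pics/c7.png

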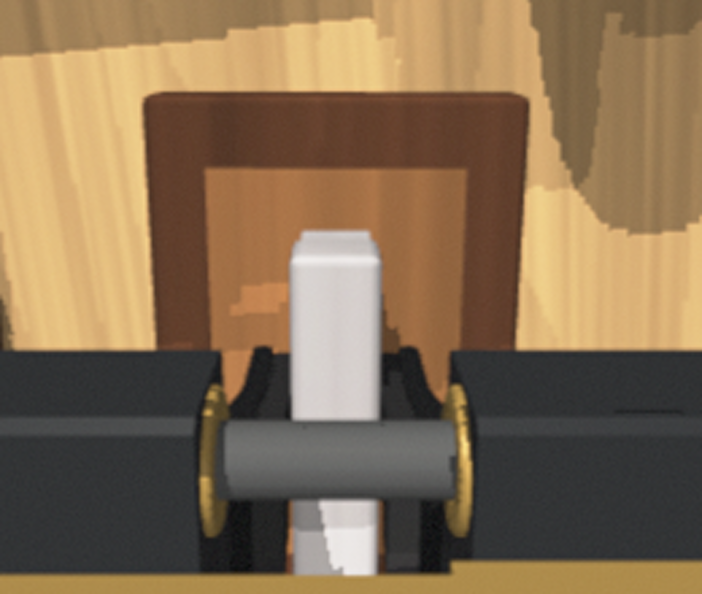

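The bar is gripped centrally and the panel looks level. The bar end at v≈196 puts the pull 0.7 mm off the TCP. I'll carry it over the offcut with its underside at about 0.17 m.

send_rows(xyz=[[8, -1, -2], [28, -4, -5], [56, -9, -8], [90, -14, -8], [125, -19, -8], [160, -25, -8], [195, -30, -8], [230, -36, -8], [265, -41, -8], [300, -47, -8]], dr=[[0, 0, -0.03], [0, 0, -0.1], [0, 0, -0.2], [0, 0, -0.31], [0, 0, -0.42], [0, 0, -0.53], [0, 0, -0.64], [0, 0, -0.75], [0, 0, -0.86], [0, 0, -0.97]])

```text
time: 14.82
position: [0.613, 0.0934, 0.2169]
tool_rot: [-1.04, -2.962, 0.002]
ft_force: [0.7, 0.4, -0.5]
grip_width: 0.178
grip_force: 35.0
```

```bash
python3 -c "
from bench import *
from h import *
s=get_state();rel(s,[.6085,.2058,.20],83.3)"
```

```text
pos [0.613  0.0934 0.2169] yaw 51.3 q7 0.52 F [ 0.7  0.4 -0.5] grip 0.178 34.99454121105373 t 14.8167
xyz [73.8 84.9 16.9] dr [-0.001 -0.002 -0.558]
```

send_rows(xyz=[[14, 16, 2], [27, 31, 4], [39, 45, 7], [49, 57, 10], [58, 67, 13], [65, 75, 15], [70, 81, 16], [73, 84, 17], [74, 85, 17], [74, 85, 17]], dr=[[0, 0, -0.11], [0, 0, -0.22], [0, 0, -0.32], [0, 0, -0.41], [0, 0, -0.48], [0, 0, -0.53], [0, 0, -0.555], [0, 0, -0.558], [0, 0, -0.558], [0, 0, -0.558]])

```text
time: 15.65
position: [0.6105, 0.2039, 0.2011]
tool_rot: [-0.196, -3.135, 0.001]
ft_force: [-0.6, 0.6, -1.3]
grip_width: 0.18
grip_force: 35.0
```

send_rows(xyz=[[0, 0, 0], [0, 0, 0], [0, 0, 0], [0, 0, 0], [0, 0, 0], [0, 0, 0], [0, 0, 0], [0, 0, 0], [0, 0, 0], [0, 0, 0]], dr=[[0, 0, 0], [0, 0, 0], [0, 0, 0], [0, 0, 0], [0, 0, 0], [0, 0, 0], [0, 0, 0], [0, 0, 0], [0, 0, 0], [0, 0, 0]])

```text
time: 16.48
position: [0.6108, 0.204, 0.2015]
tool_rot: [-0.196, -3.135, 0.0]
ft_force: [-0.3, 0.8, -1.7]
grip_width: 0.18
grip_force: 35.0
```

```bash
python3 -c "
from bench import *
from h import *
s=get_state();rel(s,[.6085,.2058,.13],83.3)"
```

```text
pos [0.6108 0.204  0.2015] yaw 82.86 q7 0.84 F [-0.3  0.8 -1.7] grip 0.18 34.99635323882103 t 16.4833
xyz [ 2.5  1.5 71.5] dr [-0.    -0.    -0.008]
```

send_rows(xyz=[[0.5, 0.3, 3], [1, 0.6, 9], [1.5, 1, 18], [2, 1.2, 28], [2.5, 1.5, 38], [2.5, 1.5, 48], [2.5, 1.5, 57], [2.5, 1.5, 63], [2.5, 1.5, 66], [2.5, 1.5, 67]], dr=[[0, 0, 0], [0, 0, -0.004], [0, 0, -0.008], [0, 0, -0.008], [0, 0, -0.008], [0, 0, -0.008], [0, 0, -0.008], [0, 0, -0.008], [0, 0, -0.008], [0, 0, -0.008]])

```text
time: 17.32
position: [0.6082, 0.2056, 0.1337]
tool_rot: [-0.183, -3.135, 0.001]
ft_force: [-0.5, 0.2, -0.7]
grip_width: 0.178
grip_force: 35.0
```

```bash
python3 -c "
from bench import *
from h import *
s=get_state();rel(s,[.6085,.2058,.1157],83.3);np.save('w8.npy',toolT(s))
w=get_image('wrist')[:,:,::-1];a=get_image('side')[110:200,250:370,::-1]
cv2.imwrite('pics/w8.png',w)
a=cv2.resize(a,(400,300),interpolation=2);b=cv2.resize(w[20:240,180:460],(400,314),interpolation=2)[:300]
cv2.imwrite('pics/c8.png',np.hstack([a,b]))"
```

```text
pos [0.6082 0.2056 0.1337] yaw 83.31 q7 0.81 F [-0.5  0.2 -0.7] grip 0.178 34.99642143957317 t 17.3167
xyz [-0.3  0.2 18. ] dr [-0.    -0.001  0.   ]
```

View pics/c8.png

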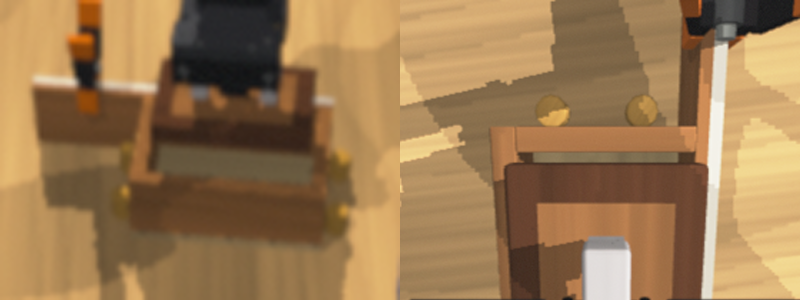

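In the wrist view the panel is centred in the box across its width: both centres are at u≈606 in the composite. Its edges are parallel to the box. I'll make the final lowering of 18 mm.

send_rows(xyz=[[0, 0, 2], [0, 0, 5], [0, 0, 8], [0, 0, 11], [0, 0, 14], [0, 0, 16], [0, 0, 17], [0, 0, 17.5], [0, 0, 17.5], [0, 0, 17.5]], dr=[[0, 0, 0], [0, 0, 0], [0, 0, 0], [0, 0, 0], [0, 0, 0], [0, 0, 0], [0, 0, 0], [0, 0, 0], [0, 0, 0], [0, 0, 0]])

```text
time: 18.25
position: [0.6086, 0.2058, 0.1171]
tool_rot: [0.183, 3.136, 0.0]
ft_force: [-0.2, -0.7, -2.1]
grip_width: 0.179
grip_force: 35.0
```

```bash
python3 -c "
from bench import *
from h import *
s=get_state();rel(s,[.6085,.2058,.1157],83.3)
c=cam(calibration('wrist'),np.load('w8.npy'))
print('near outer rim edge', onz(c,[[(x-400)/1.43+180,128/1.43+20] for x in(491,606,722)],.06), 'expected',.6078-.075*np.cos(.116),.2058+.075*np.sin(.116))
print('inner rim edge near',onz(c,[[(612-400)/1.43+180,152/1.43+20]],.06))
print('panel edge',onz(c,[[324,164/1.43+20]],.1045))"
```

```text
pos [0.6086 0.2058 0.1171] yaw 83.31 q7 0.8 F [-0.2 -0.7 -2.1] grip 0.179 34.99642646871507 t 18.25
xyz [ 0.1 -0.   1.4] dr [0. 0. 0.]
near outer rim edge [[0.52794423 0.16167666 0.06      ]
 [0.53416146 0.21519963 0.06      ]
 [0.54043389 0.26919786 0.06      ]] expected 0.5333040344289304 0.21448050192293047
inner rim edge near [[0.54536474 0.21676743 0.06      ]]
panel edge [[0.54834728 0.21348737 0.1045    ]]
```

The rim edge agrees with the expected position to 1 mm and the panel's underside is about 11 mm above the rim. I'll let it settle and hand in.

send_rows(xyz=[[0, 0, 1], [0, 0, 1], [0, 0, 1], [0, 0, 1], [0, 0, 1], [0, 0, 1], [0, 0, 1], [0, 0, 1], [0, 0, 1], [0, 0, 1]], dr=[[0, 0, 0], [0, 0, 0], [0, 0, 0], [0, 0, 0], [0, 0, 0], [0, 0, 0], [0, 0, 0], [0, 0, 0], [0, 0, 0], [0, 0, 0]])

```text
time: 19.08
position: [0.6085, 0.2058, 0.116]
tool_rot: [-0.183, -3.136, 0.0]
ft_force: [-0.5, 0.1, -1.8]
grip_width: 0.177
grip_force: 35.0
```

```bash
python3 -c "
from bench import *
print(close_job())"
```

```text
the job is handed in; nothing more can be done
None
```

I handed the job in at about 19 s; no verdict came back. The clamp is clipped upright on the middle of the wing and let go, and the panel is held level, about 10 mm above the mouth and within about 1 mm of centre by my measurements.

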